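# Dock the sample cassette with the hand crank

## Task

Set the grey sample cassette squarely down into the loader's carriage and let go of it; then take the crank by its black free-spinning grip and wind it clockwise (seen from above) in a steady circle, one turn in two seconds or slower and without letting go on the way, until the cassette presses firmly on the rubber seal. Stop there by feel, without crushing the seal, then let go of the crank and leave the cassette docked; leave the bottle, beaker and tip box where they are.

Things in the scene. Friction and masses are not known exactly. Their poses are not given: they have to be found in the camera images.
- cassette_mid (a point): loose grey plastic sample cassette, 0.2 to 0.45 kg: a block 60 mm (its x) by 80 mm (its y) by 40 mm high, with an upright grip fin centred on top, 14 mm thick (x), 50 mm long (y), 30 mm tall (70 mm overall). Both ends alike. This point is on its centre line 35 mm above its underside (the fin's middle is 20 mm higher); z up.
- nest (a point): centre of the nest floor in the aluminium carriage of the loader, 30 mm above the table. The nest is 64 mm (its x) by 84 mm (its y) inside: the cassette goes in with its y along the nest's y, 2 mm play all round. Side walls 12 mm high, front lip (+y) 5 mm, back wall (-y) 38 mm. It travels along its +y, 10 mm per radian of crank; the back wall pushes the cassette on the seal.
- carriage: the carriage that carries the nest (same axes as nest, origin 10 mm below it)
- cassette: the cassette; origin at the centre of its underside, axes as cassette_mid
- dock: white fixed housing 150 x 150 x 88 mm at the +y end of the loader; origin at the centre of its underside, y along the travel. A rubber-faced seal block 46 x 24 mm sticks out of its -y face. How far differs from unit to unit (16 mm spread) and is not measured: the cassette meets it after about 105 to 125 mm of travel. The seal is stiff, 16 N/mm: 20 N presses it enough, 60 N crushes it.
- crank_axis (a point): point on the vertical axis of the crank on top of the dock, at the height of the middle of the crank's grip
- grip_mid (a point): middle of the crank's black upright grip, a cylinder 24 mm in diameter and 54 mm tall, standing 60 mm from the crank's axis and turning freely on its pin, so the hand need not turn. Below it is the flat steel crank arm (27 mm below this point); its top is free.
- crank (a joint): crank angle in rad, 0 at the start wherever it points, growing clockwise from above; the seal is met between 10.5 and 12.5. Free turning takes 2 to 5 N at the grip along the circle (more when faster); past first touch the seal adds 2.7 N per 0.1 rad: 4 N added is just firm enough, 6 to 7 N is right, at 10 N it is crushed. Let go, the crank stays, bar springing back a little from the seal.
- bottle_at (a point): bystander: amber bottle, 52 mm in diameter, 130 mm tall; this point is the centre of its underside
- beaker_at (a point): bystander: glass beaker, 64 mm across, 85 mm tall; this point is the centre of its underside
- tipbox_at (a point): bystander: white pipette-tip box 75 x 110 x 35 mm; this point is the centre of its underside
Things that resemble listed ones, but are neither listed nor needed, are in the scene too. What is shaped like the cassette but blue, orange or yellow is not meant.

How it is judged:
By the outcome, as a careful person would: the job done as asked, in the order asked, and still so for the second after the job is handed in, with the robot touching nothing.
It also fails if it takes over 72 s, if anything falls off the work surface, if the arm or the gripper's body presses on something with over 40 N, if the wrist force passes 120 N, or if a joint passes its speed limit or range.

## Robot

A 7-joint arm with a two-finger parallel gripper is mounted at the origin on the work surface. World frame = base frame: x ahead of the robot, y to its left, z up, the work surface at z = 0. Lengths are in mm, angles in rad, forces in N, time in s.
With the tool pointing down it reaches from about 350 to 900 mm from the base axis. Payload 8.1 kg.
Tool frame: the origin (TCP) lies between the finger pads; the fingertips stand 22 mm ahead of it and the grasp point (between the pads) lies 3 mm ahead of it (manip.finger_overhang is the distance from the TCP to the fingertips, in mm); z points along the fingers, x is the direction in which the jaws open and shut, and the axes are right-handed (so a half turn about z gives the same grasp; the last joint's range is limited). The gripper opens to 92 mm and grips with 3 to 60 N. Pads are 19 mm wide; open, the fingers measure 130 mm over their backs; the gripper's body (75 mm by 190 mm) begins 47 mm behind the grasp point.
Start: joints at [1.005, 0.434, 0.025, 1.573, -0.012, 1.134, -0.075], TCP at [279.014, -559.278, 248.742] pointing down, gripper open.
Joint ranges: [-2.62, 2.62], [-0.44, 2.09], [-1.27, 1.32], [0.08, 2.57], [-1.32, 4.46], [0.12, 2], [-2.74, 2.74]. Speed limits (rad/s): [2.22, 2.22, 3.01, 3.01, 3.14, 3.14, 3.14].

## Interface

Orientations are given as a rotation vector (axis times angle).
In Python, from workcell import manip gives the robot as it stands.
- The arm moves only by the shell command python3 -m pendant 'ROWS' [OPENING] [FORCE]. ROWS is JSON, a list of rows, each a list of 2 entries, a list of its own where there are three numbers: the shift along the tool's x, y, z in cm, then the turn about the tool's z in degrees. A call has 1 to 20 rows; each row is the pose to reach, as a shift and turn from the pose measured when the call began, along the tool's axes at that moment; what a row does not reach only later rows make up. A row lasts 1/8 s, in which the tool goes at most 62.5 mm and 10.7 degrees, less where a joint would pass 70% of its speed; a pose out of reach is approached as far as the arm can. A call with a gripper value outside its range is refused whole. OPENING is the finger opening in cm, from 0 to 9.18, set as the call begins (- or left out, the last holds). The fingers move at their own pace and stop on an object; FORCE is the grip in N (left out, the last holds). Time passes only in rows, so rows that repeat a pose let the fingers close. It gives the time, the measured TCP pose, the force and the opening at its end, in the units of the state.
- manip.state(): the state, without advancing time (a new reading comes with each control period).
- manip.get_image(name): name is "side" or "top"; returns the picture (480x640x3 uint8, red, green, blue); there is no depth.
- manip.camera_info(name): a dict with "fx", "fy", "cx", "cy" (pixels), "distortion" ([k1, k2, p1, p2, k3] as OpenCV has them; the pictures are not rectified), "origin" and "attitude" of the camera in the world. Camera axes: x right, y down, z forward; pixel columns grow to the right and rows downward; lengths in mm; the calibration is good to about 2 mm. A picture is of the moment at which its call begins. camera_info takes no time and is no camera call.
- manip.close_job(): hands the job in, once; it reports no verdict.
The state is a dict: "t": time; "joint_positions": joint angles; "joint_velocities": joint speeds; "joint_torque": joint torques, N m; "position": TCP position; "tcp_rot": TCP orientation; "wrist_force": force on the tool from outside, world axes, zero at the start; "ft_torque": the same for the moment, N m; "grip_width": finger opening in mm.
Only numpy, scipy, OpenCV 4.12 (cv2) and the standard library are available. Lean on these libraries where they do the work, as an engineer would, in place of code of your own. Each camera call takes 0.05 s, during which the arm holds its last target. There are 200 camera calls.

## Working session

There is one attempt and no reset: what is moved stays moved. The work goes in short steps, Python scripts to look and compute and a shell command to move; the robot and the scene stay as the last step left them, time stands still between calls to the robot, and variables do not carry over. Pictures are saved under pics/ and viewed, about 8 in all and at most 12, crops included, and the job is handed in when it is done.

```bash
ls; mkdir -p pics; cat > h.py <<'E'
import numpy as np, cv2, json
from workcell import manip
from scipy.spatial.transform import Rotation as R
def cam(n):
    c=manip.camera_info(n); K=np.array([[c['fx'],0,c['cx']],[0,c['fy'],c['cy']],[0,0,1.]])
    return c,K,np.array(c['distortion'],float)
def shot(n,f):
    im=manip.get_image(n); cv2.imwrite('pics/'+f,im[:,:,::-1]); return im
def att(c):
    a=np.array(c['attitude'],float); return R.from_rotvec(a).as_matrix() if a.size==3 else a
def ray(n,uv):
    c,K,D=cam(n); p=cv2.undistortPoints(np.array(uv,float).reshape(-1,1,2),K,D).reshape(-1,2)
    return np.array(c['origin'],float), np.c_[p,np.ones(len(p))]@att(c).T
def at_z(n,uv,z):
    o,d=ray(n,uv); z=np.broadcast_to(z,(len(d),)); return o+d*((z-o[2])/d[:,2])[:,None]
def proj(n,P):
    c,K,D=cam(n); A=att(c); P=np.array(P,float).reshape(-1,3)
    return cv2.projectPoints((P-np.array(c['origin']))@A,np.zeros(3),np.zeros(3),K,D)[0].reshape(-1,2)
E
python3 - <<'E'
from h import *
for n in('side','top'): print(manip.camera_info(n)); shot(n,n+'0.png')
print(manip.state())
E
```

```text
pics
{'fx': 506.0628999194183, 'fy': 506.0628999194183, 'cx': 316.951788111509, 'cy': 240.18871259795256, 'distortion': array([0.00929011, 0.        , 0.        , 0.        , 0.        ]), 'origin': array([327.55617888, 644.23265331, 690.55917699]), 'attitude': array([-0.45803945,  2.63833733, -1.32810578])}
{'fx': 455.9146074851363, 'fy': 455.9146074851363, 'cx': 315.4328390929835, 'cy': 240.76784623881275, 'distortion': array([-0.02976808,  0.        ,  0.        ,  0.        ,  0.        ]), 'origin': array([458.51695305, -87.45964947, 966.09336893]), 'attitude': array([-2.12626849,  2.12348858, -0.14642172])}
{'t': 0.1, 'joint_positions': array([ 1.00540274,  0.43515766,  0.02498858,  1.57399283, -0.01163228,
        1.13401344, -0.07509975]), 'joint_velocities': array([ 2.22167703e-05, -7.89098962e-04, -9.55028228e-04, -2.45138071e-03,
       -1.52317729e-03, -1.21963779e-03,  1.95572480e-04]), 'joint_torque': array([ 3.33206714e-03, -6.69125390e+01,  9.87880155e-01, -3.15144181e+01,
       -6.06401707e-02,  3.74759501e-02,  1.25682232e-04]), 'position': array([ 278.7968052 , -558.89488883,  248.02603205]), 'tcp_rot': array([-2.67105386e+00,  1.65255654e+00,  1.98738433e-03]), 'wrist_force': array([-0.29290674,  0.08502045,  0.65146584]), 'ft_torque': array([ 0.07417552,  0.04385864, -0.03196391]), 'grip_width': 91.66255038774025}
```

View pics/top0.png

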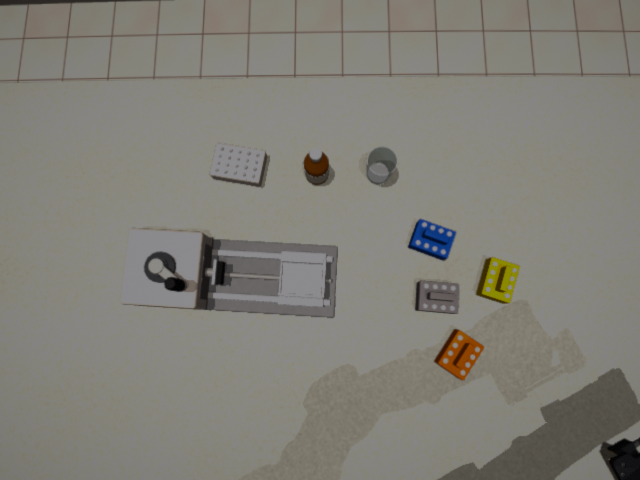

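View pics/side0.png

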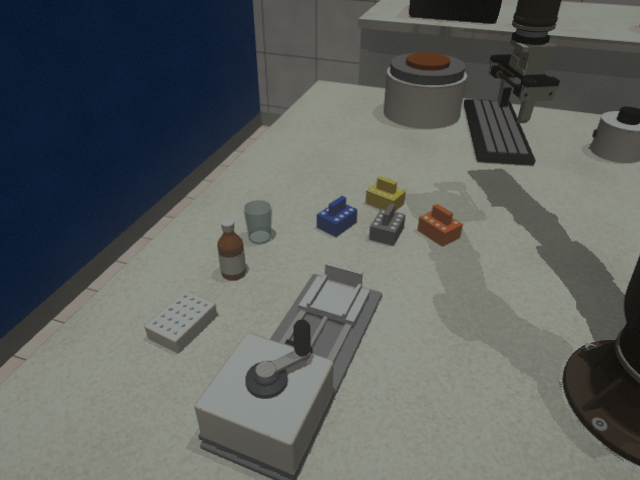

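Candidates for the cassette in the top view: blue (433,239), yellow (498,280), orange (460,354) and grey (438,297). Grey is the one described. In the side view it is at (388,225). The nest is at about (303,275) in the top view, the crank hub at (158,266), and the grip at (175,284). Next are close crops.

```bash
python3 - <<'E'
import cv2,numpy as np
t=cv2.imread('pics/top0.png'); s=cv2.imread('pics/side0.png')
f=lambda im,x,y,w,h,k:cv2.resize(im[y:y+h,x:x+w],None,fx=k,fy=k,interpolation=cv2.INTER_CUBIC)
a=f(t,120,220,225,105,3.5)          # 787x367
b=f(t,405,268,65,55,4); c=f(s,360,195,60,55,4); d=f(s,320,255,65,75,3)
H=240; row=np.zeros((H,800,3),np.uint8); x=0
for i in(b,c,d):
    row[:i.shape[0],x:x+i.shape[1]]=i; x+=i.shape[1]+10
    print(x)
A=np.zeros((367,800,3),np.uint8); A[:a.shape[0],:a.shape[1]]=a[:367]
cv2.imwrite('pics/crop1.png',np.clip(np.vstack([A,row[:230]])*1.5,0,255).astype(np.uint8))
E
```

```text
270
520
725
```

View pics/crop1.png

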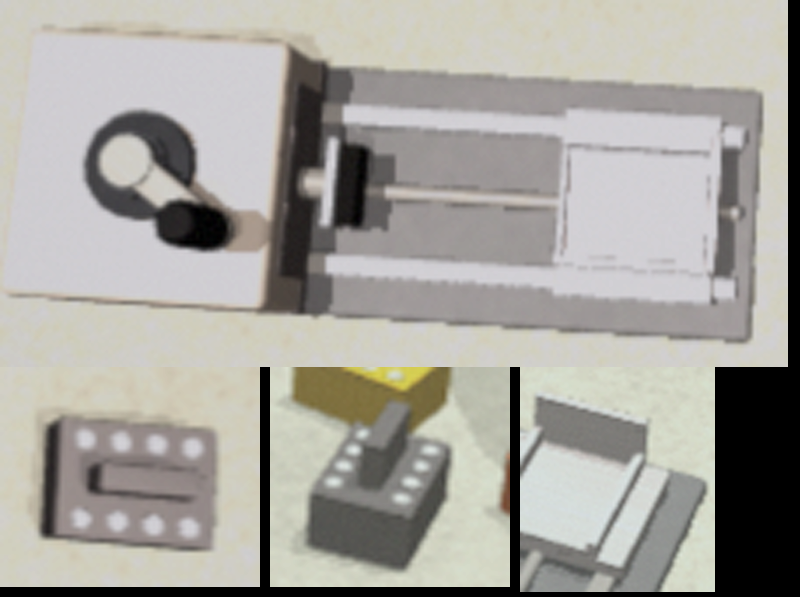

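The crop shows the grey cassette clearly, with its fin. The nest is at crop (568–712, 148–268), with its back wall at the right (-y), so travel runs left. Next I fit the poses with the known sizes and check them with an overlay.

```bash
cat >> h.py <<'E'
from scipy.optimize import least_squares
def tf(p,L):
    L=np.array(L,float); c,s=np.cos(p[2]),np.sin(p[2])
    return np.c_[p[0]+c*L[:,0]-s*L[:,1],p[1]+s*L[:,0]+c*L[:,1],L[:,2]]
E
python3 - <<'E'
from h import *
T=lambda l:[[405+(x+.5)/4-.5,268+(y-367+.5)/4-.5] for x,y in l]
S=lambda l:[[360+(x-270+.5)/4-.5,195+(y-367+.5)/4-.5] for x,y in l]
A=lambda l:np.array([[120+(x+.5)/3.5-.5,220+(y+.5)/3.5-.5] for x,y in l])
# cassette: image right=-y, up=+x
ct=T([(65,417),(217,429),(212,549),(55,535)]); ctL=[(30,40,40),(30,-40,40),(-30,-40,40),(-30,40,40)]
cs=S([(310,493),(412,520),(450,447)]); csL=[(30,40,40),(-30,40,40),(-30,-40,40)]
f=lambda p:np.r_[(proj('top',tf(p,ctL))-ct).ravel(),(proj('side',tf(p,csL))-cs).ravel()]
p=at_z('top',np.mean(ct,0)[None],40)[0]
r=least_squares(f,[p[0],p[1],0]); print('cassette',r.x,np.round(r.fun,1))
# dock top corners
d=A([(37,28),(287,43),(263,308),(3,293)]); dL=[(75,75,88),(75,-75,88),(-75,-75,88),(-75,75,88)]
f=lambda p:(proj('top',tf(p,dL))-d).ravel()
p=at_z('top',d.mean(0)[None],88)[0]; rd=least_squares(f,[p[0],p[1],0]); print('dock',rd.x,np.round(rd.fun,1))
n=A([(568,148),(712,153),(706,268),(562,265)])
q=at_z('top',n,[38,30,30,38]); print('nest corners',q.round(1),q.mean(0), np.linalg.norm(np.diff(q,axis=0),axis=1))
# nest centre in dock frame
c,s=np.cos(rd.x[2]),np.sin(rd.x[2]); v=q.mean(0)[:2]-rd.x[:2]; print('nest in dock',c*v[0]+s*v[1],-s*v[0]+c*v[1])
# hub & grip triangulation
def tri(a,b):
    o1,e1=ray('top',[a]);o2,e2=ray('side',[b]); e1=e1[0];e2=e2[0]
    t=np.linalg.lstsq(np.c_[e1,-e2],o2-o1,rcond=None)[0]; P,Q=o1+t[0]*e1,o2+t[1]*e2; return (P+Q)/2,np.linalg.norm(P-Q)
print('grip top?',tri(A([(179,218)])[0],(302,322)),'hub top',tri(A([(126,160)])[0],(265,369)))
s0=cv2.imread('pics/side0.png');t0=cv2.imread('pics/top0.png')
k=4
g=cv2.resize(s0[310:400,235:335],None,fx=4,fy=4,interpolation=cv2.INTER_CUBIC)
g2=cv2.resize(t0[245:335-40,130:230],None,fx=4,fy=4,interpolation=cv2.INTER_CUBIC)
n2=cv2.resize(t0[245:312,272:345],None,fx=5,fy=5,interpolation=cv2.INTER_CUBIC)
o=np.zeros((600,800,3),np.uint8); o[:360,:400]=g; o[:200,400:]=g2;o[210:210+335,410:410+365]=n2
o=o.astype(float); o[:360,:400]*=2; o[:200,400:]*=1.4; o[210:,400:]=(o[210:,400:]-90)*2
cv2.imwrite('pics/crop2.png',np.clip(o,0,255).astype(np.uint8))
E
```

```text
cassette [ 4.96858912e+02 -3.11695122e+02 -8.41363396e-02] [-1.4 -0.1  0.2  0.2  0.3  0.2 -0.5  0.2 -0.4 -0.8 -0.2 -1.1  0.7 -1.1]
dock [ 5.50732266e+02  2.36144337e+02 -5.50968832e-02] [-1.3 -0.1  1.4 -0.4  0.7  0.4 -1.  -0. ]
nest corners [[567.    5.   38. ]
 [565.1 -79.4  30. ]
 [497.6 -75.9  30. ]
 [498.8   7.5  38. ]] [532.14161652 -35.70491676  34.        ] [84.75997931 67.51401548 83.76757991]
nest in dock -3.591969287678374 -272.46050500869546
grip top? (array([514.28478396, 183.85367819, 181.1702486 ]), np.float64(1.7361527214105748)) hub top (array([550.27577676, 234.30546714, 124.37950809]), np.float64(0.09819522874474118))
```

View pics/crop2.png

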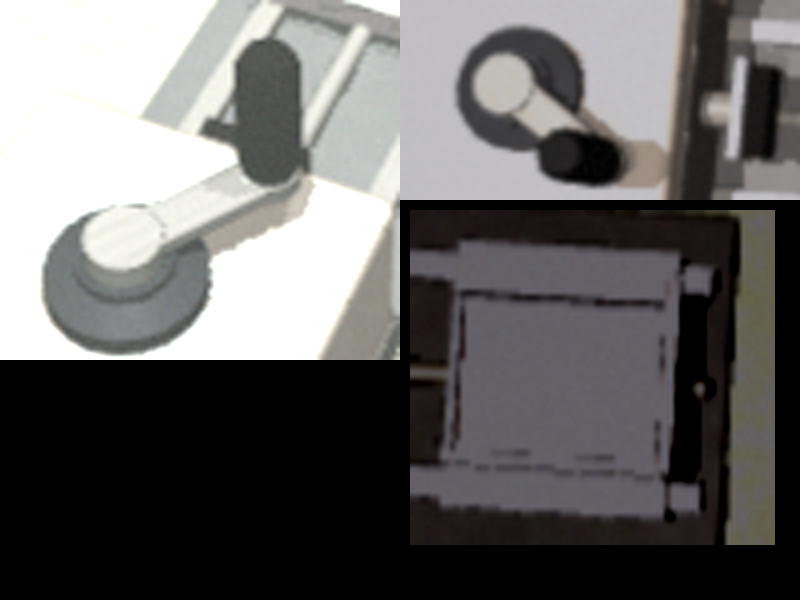

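```bash
python3 - <<'E'
from h import *
def tri(a,b):
    o1,e1=ray('top',[a]);o2,e2=ray('side',[b]); e1=e1[0];e2=e2[0]
    t=np.linalg.lstsq(np.c_[e1,-e2],o2-o1,rcond=None)[0]; P,Q=o1+t[0]*e1,o2+t[1]*e2; return ((P+Q)/2).round(1),np.linalg.norm(P-Q).round(1)
print('grip top',tri((169.7,284.1),(301.6,322.6)),'bottom',tri((179.1,285.1),(302.6,350.9)),'hub',tri((155.1,265.9),(265.4,368.9)))
N=lambda x,y:[272+(x-410+.5)/5-.5,245+(y-210+.5)/5-.5]
L=[(470,296,36),(663,304,36),(450,463,42),(660,477,42),(465,320,33),(455,440,33),(664,320,40),(657,450,40)]
q=at_z('top',[N(a,b) for a,b,_ in L],[z for *_,z in L])[:,:2].round(1); print(q)
for i in range(0,8,2):
    d=q[i+1]-q[i]; print(np.arctan2(d[1],d[0]))
mx=(q[0]+q[1]+q[2]+q[3])/4; my=q[4:].mean(0); th=-.055
x=np.array([np.cos(th),np.sin(th)]);y=np.array([-np.sin(th),np.cos(th)])
c=(mx@x)*x+(my@y)*y; print('centre',c, 'widths',(q[:2].mean(0)-q[2:4].mean(0))@x,(q[4:6].mean(0)-q[6:].mean(0))@y)
v=c-np.array([550.5,235.5]);print('in dock frame',v@x,v@y)
# predicted side pixels of nest features
print(proj('side',tf([c[0],c[1],th],[(32,42,42),(-32,42,42),(32,-42,42),(-32,-42,42),(32,-42,68),(-32,-42,68)])).round(1))
s=manip.state(); print(R.from_rotvec(s['tcp_rot']).as_matrix().round(3))
E
```

```text
grip top (array([512.2, 185.8, 182.1]), np.float64(1.9)) bottom (array([512.7, 187.1, 125.7]), np.float64(1.1)) hub (array([549.2, 234.8, 125.6]), np.float64(0.3))
[[567.6   1.8]
 [564.3 -77.6]
 [499.    8.3]
 [493.6 -76.6]
 [558.    4. ]
 [508.7   7.3]
 [557.3 -78.1]
 [504.5 -75.3]]
-1.6123341335118693
-1.634315004363185
3.074755238339593
3.08861197768569
centre [531.15546653 -35.47162183] widths 69.75082695955028 82.36015909373255
in dock frame -4.419355722253898 -271.6252935660425
[[311.7 302.1]
 [344.3 311.7]
 [328.6 274.8]
 [359.4 283.2]
 [328.8 264.6]
 [360.1 272.9]]
[[ 0.446 -0.895 -0.001]
 [-0.895 -0.446  0.001]
 [-0.001  0.    -1.   ]]
```

Estimates so far:

| Item | x (mm) | y (mm) | Other |
|---|---|---|---|
| Cassette | 497 | -312 | yaw -0.084 |
| Nest | about 534 | -35.5 | yaw about -0.055 |
| Crank axis | 550 | 235 | – |
| Grip | 512.5 | 186.5 | z about 154 |

The grip radius comes out at 61 mm, which matches the 60 mm given. I move over the cassette with the jaws half open.

```bash
python3 -m pendant '[[[-0.6,-1.5,0.5],-3],[[-2,-5,2],-9],[[-3.5,-8.6,3.5],-16],[[-5,-12.4,5],-23],[[-6.6,-16.2,6.5],-31],[[-8.2,-20.2,8],-39],[[-9.8,-24.2,9.5],-47],[[-11.3,-27.8,11],-54],[[-12.2,-30,11.8],-58],[[-12.4,-30.55,11.8],-58.7],[[-12.4,-30.55,11.8],-58.7],[[-12.4,-30.55,11.8],-58.7]]' 5 20
python3 - <<'E'
from h import *
s=manip.state();print(s['t'],s['position'],s['tcp_rot'],s['wrist_force'],s['joint_positions'].round(2)); M=R.from_rotvec(s['tcp_rot']).as_matrix();print(M.round(3))
t=shot('top','t1.png');sd=shot('side','s1.png')
o=np.zeros((480,800,3),np.uint8)
o[:480,:390]=cv2.resize(t[230:350,390:390+97],(390,480),interpolation=cv2.INTER_CUBIC)
o[:480,400:800]=cv2.resize(sd[150:270,335:435],(400,480),interpolation=cv2.INTER_CUBIC)
cv2.imwrite('pics/c3.png',np.clip(o[:,:,::-1]*1.5,0,255).astype(np.uint8))
E
```

```text
t: 1.6
position: [495.9, -313.2, 130.6]
tcp_rot: [3.139, -0.136, -0.001]
wrist_force: [-0.5, -0.3, -0.5]
grip_width: 50.0
1.6 [ 495.86886    -313.16558684  130.61284051] [ 3.13859286e+00 -1.36269912e-01 -1.18737068e-03] [-0.46253321 -0.27133801 -0.47146278] [ 0.67  0.51 -0.28  1.78  0.18  0.87  0.22]
[[ 0.996 -0.087 -0.001]
 [-0.087 -0.996 -0.   ]
 [-0.001  0.    -1.   ]]
```

View pics/c3.png

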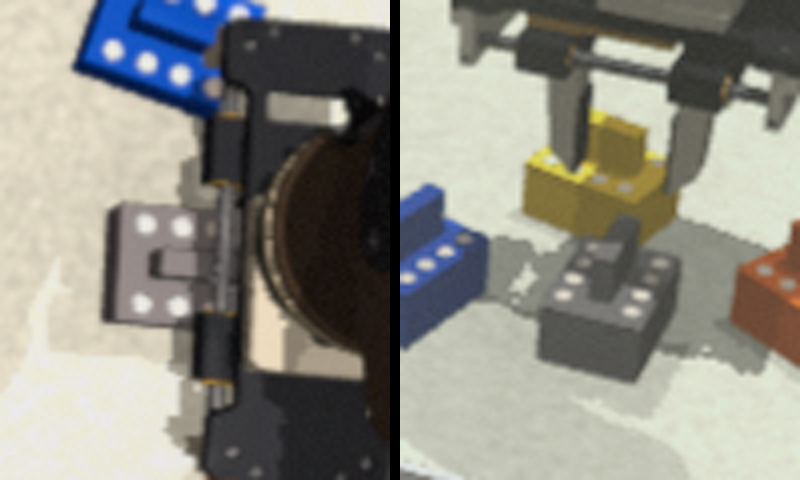

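The fingers straddle the grey fin squarely (side crop, fin at about (615,250)) and nothing else is in the way. I descend and grip.

```bash
python3 -m pendant '[[[0.1,-0.15,1.5],0],[[0.1,-0.15,3.5],0],[[0.1,-0.15,5],0],[[0.1,-0.15,6],0],[[0.1,-0.15,6.5],0],[[0.1,-0.15,6.5],0],[[0.1,-0.15,6.5],0]]'
python3 -m pendant '[[[0,0,0],0],[[0,0,0],0],[[0,0,0],0],[[0,0,0],0],[[0,0,0],0],[[0,0,0],0]]' 0.6 25
```

```text
t: 2.58
position: [497.5, -311.5, 66.0]
tcp_rot: [3.139, -0.135, 0.0]
wrist_force: [0.6, 0.5, -0.2]
grip_width: 49.9
t: 3.32
position: [497.1, -311.5, 65.9]
tcp_rot: [-3.139, 0.135, 0.001]
wrist_force: [-1.4, -0.0, 0.3]
grip_width: 13.8
```

```bash
python3 -m pendant '[[[0,0,-1.5],0],[[0,0,-4],0],[[0,0,-7],0],[[0.1,-1.5,-9],0],[[0.25,-5,-10],0],[[0.45,-9,-10],-0.5],[[0.65,-13,-10],-1],[[0.85,-17,-10],-1.5],[[1.05,-21,-10],-1.8],[[1.2,-24.8,-10],-1.8],[[1.25,-27,-10],-1.8],[[1.3,-27.8,-10],-1.8],[[1.3,-27.8,-10],-1.8],[[1.3,-27.8,-10],-1.8],[[1.3,-27.8,-10],-1.8]]'
python3 - <<'E'
from h import *
s=manip.state();print(s['t'],s['position'],R.from_rotvec(s['tcp_rot']).as_matrix().round(3),s['wrist_force'],s['grip_width'])
t=shot('top','t2.png');sd=shot('side','s2.png')
o=np.zeros((480,800,3),np.uint8)
o[:480,:400]=cv2.resize(t[220:340,265:365],(400,480),interpolation=cv2.INTER_CUBIC)
o[:480,400:800]=cv2.resize(sd[215:335,285:385],(400,480),interpolation=cv2.INTER_CUBIC)
cv2.imwrite('pics/c4.png',np.clip(o[:,:,::-1]*1.3,0,255).astype(np.uint8))
E
```

```text
t: 5.2
position: [533.9, -36.8, 165.9]
tcp_rot: [3.14, -0.089, -0.001]
wrist_force: [0.1, 0.6, -2.9]
grip_width: 13.3
5.2 [533.93575693 -36.81672363 165.87894956] [[ 0.998 -0.057 -0.001]
 [-0.057 -0.998 -0.   ]
 [-0.001  0.    -1.   ]] [ 0.05041118  0.60102889 -2.86206156] 13.291476055733858
```

View pics/c4.png

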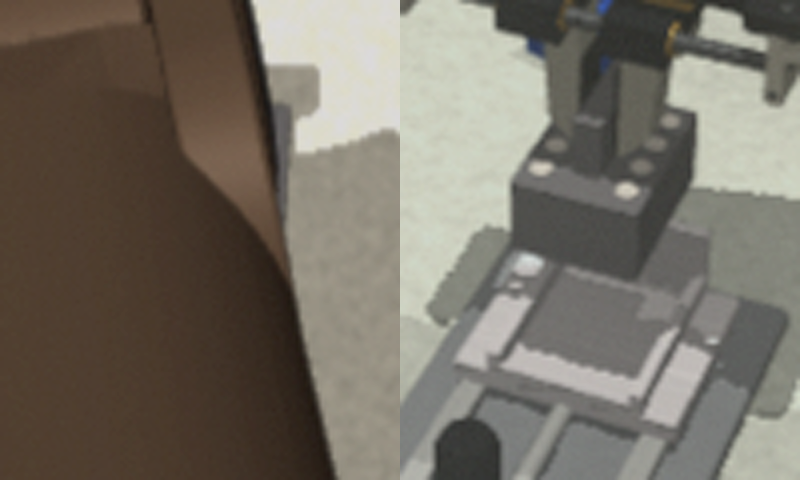

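Side crop: the cassette hangs over the nest, held upright, with its front bottom corner at (637,278). The top view is blocked by the arm. I take one larger crop to measure the nest walls and the cassette in the side camera.

```bash
python3 - <<'E'
import cv2,numpy as np
a=cv2.imread('pics/side0.png')[255:330,310:370]; b=cv2.imread('pics/s2.png')[240:290,310:362]
o=np.zeros((600,800,3),np.uint8)
o[:,:480]=np.clip((cv2.resize(a,(480,600),interpolation=cv2.INTER_CUBIC).astype(float)-50)*1.6,0,255)
o[:300,488:800]=np.clip(cv2.resize(b,(312,300),interpolation=cv2.INTER_CUBIC)*1.7,0,255)
cv2.imwrite('pics/c5.png',o)
E
```

```text
(no output)
```

View pics/c5.png

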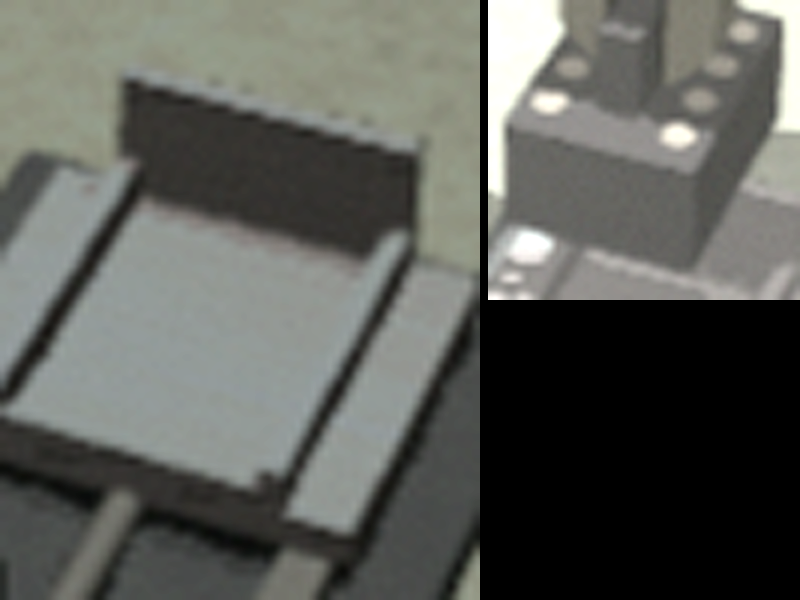

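```bash
python3 - <<'E'
from h import *
C=np.array([[310+(x-488+.5)/6-.5,240+(y+.5)/6-.5] for x,y in[(508,122),(697,172),(781,22),(693,268),(508,222)]])
L=np.array([(30,40,140),(-30,40,140),(-30,-40,140),(-30,40,100),(30,40,100)],float)
f=lambda p:(proj('side',tf(p,L+[0,0,0]))-C).ravel()
r=least_squares(f,[534,-36,-.057]);print(r.x,r.fun.round(1))
f2=lambda p:(proj('side',tf([p[0],p[1],-.057],L+[0,0,p[2]]))-C).ravel()
r=least_squares(f2,[534,-36,0]);print(r.x,r.fun.round(1))
# nest from side0: wall features
N=lambda x,y:[310+(x+.5)/8-.5,255+(y+.5)/8-.5]
pts=[(130,180,42),(5,380,42),(140,205,30),(12,405,30),(125,85,68),(412,152,68)]
print(at_z('side',[N(a,b) for a,b,_ in pts],[z for *_,z in pts]).round(1))
N=lambda x,y:[272+(x-410+.5)/5-.5,245+(y-210+.5)/5-.5]
print(at_z('top',[N(510,453),N(595,458)],[42,42]).round(1))
E
```

```text
[ 5.33914961e+02 -3.75037208e+01 -3.82958903e-02] [-0.8 -0.3  0.3 -0.4  0.9 -1.5  0.2  1.3 -0.7  0.5]
[543.11107089 -69.06863741 -27.33532232] [ 0.2 -0.2 -0.4 -0.3  0.3 -0.  -0.4  0.6  0.3 -0.1]
[[563.8 -71.   42. ]
 [568.1   5.5  42. ]
 [562.8 -76.1  30. ]
 [568.1   1.   30. ]
 [566.8 -75.1  68. ]
 [494.7 -74.5  68. ]]
[[503.  -15.9  42. ]
 [501.1 -50.3  42. ]]
```

The cassette is at (533.9,-37.3) and the nest at (534,-35.5). I shift 1.7 mm in y and go down, stopping above the walls and then feeling my way.

```bash
python3 -m pendant '[[[0,-0.17,0.8],0],[[0,-0.17,2],0],[[0,-0.17,3.3],0],[[0,-0.17,4.5],0],[[0,-0.17,5.3],0],[[0,-0.17,5.6],0],[[0,-0.17,5.6],0],[[0,-0.17,5.6],0]]'
python3 -m pendant '[[[0,0,0.15],0],[[0,0,0.3],0],[[0,0,0.45],0],[[0,0,0.6],0],[[0,0,0.6],0]]'
```

```text
t: 6.3
position: [534.4, -34.7, 110.3]
tcp_rot: [3.14, -0.088, 0.0]
wrist_force: [-1.0, 0.6, -2.7]
grip_width: 14.0
t: 6.92
position: [534.3, -34.7, 104.1]
tcp_rot: [3.14, -0.088, -0.0]
wrist_force: [0.1, -0.3, -2.0]
grip_width: 14.1
```

```bash
python3 -m pendant '[[[0,0,0.15],0],[[0,0,0.3],0],[[0,0,0.45],0],[[0,0,0.6],0],[[0,0,0.7],0],[[0,0,0.7],0]]'
python3 -m pendant '[[[0,0,0.05],0],[[0,0,0.1],0],[[0,0,0.15],0],[[0,0,0.15],0]]'
```

```text
t: 7.68
position: [534.2, -34.7, 97.0]
tcp_rot: [3.14, -0.088, -0.001]
wrist_force: [0.3, 0.0, -2.8]
grip_width: 14.0
t: 8.18
position: [534.2, -34.7, 95.9]
tcp_rot: [3.14, -0.088, -0.0]
wrist_force: [-3.8, 0.5, 4.8]
grip_width: 13.9
```

It made contact at exactly the expected height. I release, back off upward and check.

```bash
python3 -m pendant '[[[0,0,0],0],[[0,0,0],0],[[0,0,0],0],[[0,0,0],0]]' 5
python3 -m pendant '[[[0,0,-1],0],[[0,0,-3],0],[[0,0,-6],0],[[0,-1,-10],0],[[0,-4,-13],0],[[0,-9,-14],0],[[0,-14,-14],0],[[0,-18,-14],0],[[0,-20,-14],0],[[0,-20,-14],0]]'
python3 - <<'E'
from h import *
s=manip.state();print(s['position'],s['wrist_force'])
t=shot('top','t3.png');sd=shot('side','s3.png')
o=np.zeros((480,800,3),np.uint8)
o[:480,:400]=cv2.resize(t[220:340,250:350],(400,480),interpolation=cv2.INTER_CUBIC)
o[:480,400:800]=cv2.resize(sd[240:360,280:380],(400,480),interpolation=cv2.INTER_CUBIC)
cv2.imwrite('pics/c6.png',np.clip(o[:,:,::-1]*1.4,0,255).astype(np.uint8))
E
```

```text
t: 8.68
position: [534.3, -34.7, 95.8]
tcp_rot: [3.14, -0.088, -0.0]
wrist_force: [0.1, -0.5, -0.1]
grip_width: 47.9
t: 9.93
position: [545.3, 165.8, 236.0]
tcp_rot: [3.14, -0.085, -0.0]
wrist_force: [0.7, -0.7, -0.7]
grip_width: 50.3
[545.34457284 165.77685743 235.97549247] [ 0.66380378 -0.74100417 -0.71013465]
```

View pics/c6.png

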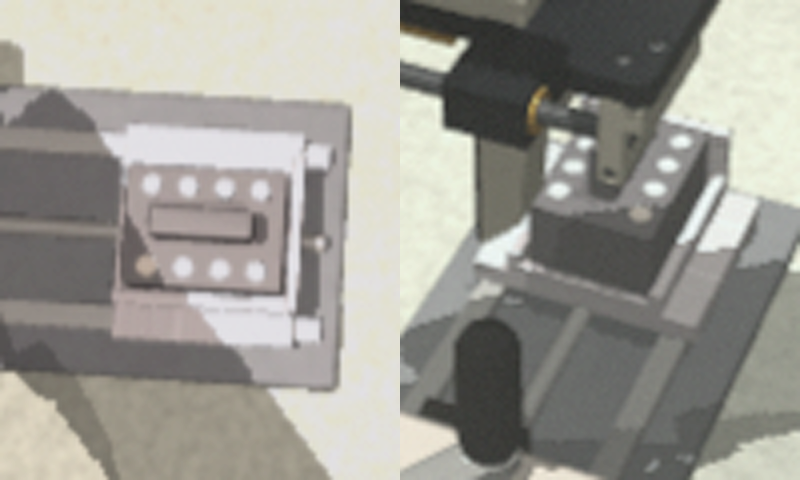

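The top crop shows the cassette square inside the nest, flush to the walls, and the side crop agrees. Now I go to the crank grip.

```bash
python3 -m pendant '[[[-1,-0.6,0],0],[[-2.2,-1.3,0],0],[[-3.2,-1.85,0],0],[[-3.38,-1.94,0.3],0],[[-3.38,-1.94,1.5],0],[[-3.38,-1.94,3.2],0],[[-3.38,-1.94,5],0],[[-3.38,-1.94,6.6],0],[[-3.38,-1.94,7.5],0],[[-3.38,-1.94,7.8],0],[[-3.38,-1.94,7.8],0],[[-3.38,-1.94,7.8],0]]'
python3 - <<'E'
from h import *
s=manip.state();print(s['position'],s['wrist_force'])
sd=shot('side','s4.png');t=shot('top','t4.png')
o=np.zeros((480,800,3),np.uint8)
o[:480,:400]=cv2.resize(t[220:340,120:220],(400,480),interpolation=cv2.INTER_CUBIC)
o[:480,400:800]=cv2.resize(sd[280:400,240:340],(400,480),interpolation=cv2.INTER_CUBIC)
cv2.imwrite('pics/c7.png',np.clip(o[:,:,::-1]*1.4,0,255).astype(np.uint8))
E
```

```text
t: 11.52
position: [513.4, 184.4, 158.2]
tcp_rot: [3.139, -0.091, 0.001]
wrist_force: [-0.4, 0.1, -0.0]
grip_width: 49.9
[513.36615851 184.39686675 158.20164031] [-0.42659278  0.14447476 -0.01655361]
```

View pics/c7.png

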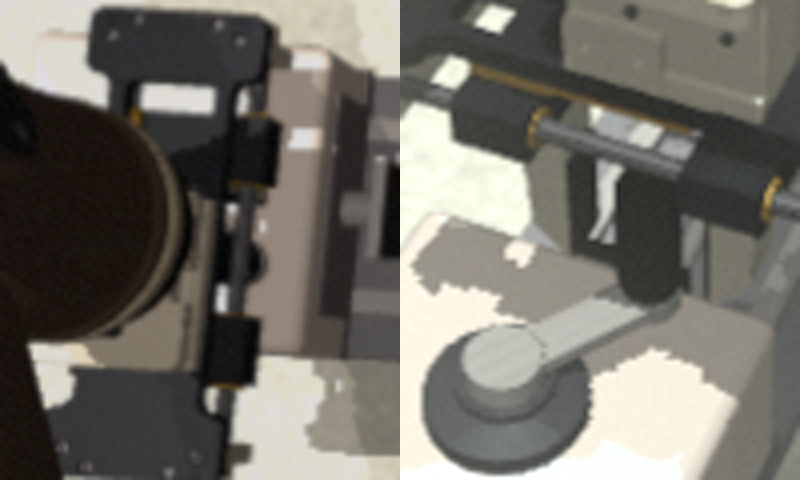

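The fingers straddle the black grip (side crop, grip at about (650,230)). I correct 2.8 mm in y and close.

```bash
python3 -m pendant '[[[0,-0.14,0],0],[[0,-0.28,0],0],[[0,-0.28,0],0],[[0,-0.28,0],0]]'
python3 -m pendant '[[[0,0,0],0],[[0,0,0],0],[[0,0,0],0],[[0,0,0],0],[[0,0,0],0],[[0,0,0],0]]' 1.8 35
```

```text
t: 12.12
position: [513.5, 187.2, 158.1]
tcp_rot: [3.139, -0.091, 0.001]
wrist_force: [-0.6, 0.6, -0.1]
grip_width: 49.7
t: 12.88
position: [513.4, 187.0, 158.1]
tcp_rot: [3.139, -0.091, 0.0]
wrist_force: [-1.8, -0.8, 1.3]
grip_width: 23.4
```

```bash
cat >> h.py <<'E'
def circ(deg,c=(549.9,235.4),r=60.4):
    """rows [x,y] cm in tool axes for clockwise crank increments deg (cumulative) from the measured pose"""
    s=manip.state(); p=s['position']; M=R.from_rotvec(s['tcp_rot']).as_matrix(); F=s['wrist_force']
    v=p[:2]-np.array(c); a=np.arctan2(v[1],v[0]); t=np.array([np.sin(a),-np.cos(a)]); u=v/np.linalg.norm(v)
    print('t',round(s['t'],2),'phi',np.degrees(a).round(2),'crank deg',((-127.0-np.degrees(a))%360).round(1),'r',np.linalg.norm(v).round(2),'z',p[2].round(1),
      'Ftan',(F[:2]@t).round(2),'Frad',(F[:2]@u).round(2),'Fz',F[2].round(1),'yaw',np.degrees(np.arctan2(M[1,0],M[0,0])).round(2),'w',s['grip_width'].round(1))
    if len(deg)==0:return
    b=a-np.radians(deg); T=np.c_[c[0]+r*np.cos(b)-p[0],c[1]+r*np.sin(b)-p[1],0*b+158-p[2]]@M
    print(json.dumps([[[round(float(x),2) for x in q],0] for q in T]).replace(' ',''))
E
python3 -c "
from h import *
circ(np.r_[1,3,6,np.arange(10,71,4),70][:20])"
```

```text
Traceback (most recent call last):
  File "h.py", line 28, in circ
    'Ftan',(F[:2]@t).round(2),'Frad',(F[:2]@u).round(2),'Fz',F[2].round(1),'yaw',np.degrees(np.arctan2(M[1,0],M[0,0])).round(2),'w',s['grip_width'].round(1))
                                                                                                                                    ^^^^^^^^^^^^^^^^^^^^^
AttributeError: 'float' object has no attribute 'round'
```

```bash
sed -i "s/s\['grip_width'\].round(1)/round(s['grip_width'],1)/" h.py; python3 -c "
from h import *
circ(np.r_[1,3,6,np.arange(10,71,4)][:19])"
```

```text
t 12.88 phi -127.08 crank deg 0.1 r 60.62 z 158.1 Ftan 0.96 Frad 1.72 Fz 1.3 yaw -3.31 w 23.4
[[[-0.75,-0.77,0.11],0],[[-2.46,-2.01,0.11],0],[[-4.94,-3.97,0.1],0],[[-8.09,-6.77,0.1],0],[[-11.03,-9.8,0.09],0],[[-13.75,-13.01,0.09],0],[[-16.24,-16.41,0.08],0],[[-18.49,-19.98,0.08],0],[[-20.49,-23.7,0.07],0],[[-22.22,-27.54,0.06],0],[[-23.67,-31.5,0.06],0],[[-24.85,-35.54,0.05],0],[[-25.74,-39.66,0.04],0],[[-26.35,-43.84,0.04],0],[[-26.66,-48.04,0.03],0],[[-26.68,-52.26,0.02],0],[[-26.4,-56.46,0.02],0],[[-25.83,-60.64,0.01],0],[[-24.97,-64.77,0.01],0]]
```

Those are in mm, so I divide by 10 and type a first gentle 70° segment.

```bash
sed -i 's/+0\*b//; s/)@M$/)@M\/10/; s/158-p\[2\]\]/0*b]/; s/0\*b+158-p/0*b/' h.py; sed -n 27,33p h.py
python3 -m pendant '[[[-0.08,-0.08,0],0],[[-0.25,-0.2,0],0],[[-0.49,-0.4,0],0],[[-0.81,-0.68,0],0],[[-1.1,-0.98,0],0],[[-1.38,-1.3,0],0],[[-1.62,-1.64,0],0],[[-1.85,-2,0],0],[[-2.05,-2.37,0],0],[[-2.22,-2.75,0],0],[[-2.37,-3.15,0],0],[[-2.49,-3.55,0],0],[[-2.57,-3.97,0],0],[[-2.64,-4.38,0],0],[[-2.67,-4.8,0],0],[[-2.67,-5.23,0],0],[[-2.64,-5.65,0],0],[[-2.58,-6.06,0],0],[[-2.5,-6.48,0],0]]'
python3 -c "
from h import *
circ(np.arange(7,141,7)+1)"
```

```text
print('t',round(s['t'],2),'phi',np.degrees(a).round(2),'crank deg',((-127.0-np.degrees(a))%360).round(1),'r',np.linalg.norm(v).round(2),'z',p[2].round(1),
      'Ftan',(F[:2]@t).round(2),'Frad',(F[:2]@u).round(2),'Fz',F[2].round(1),'yaw',np.degrees(np.arctan2(M[1,0],M[0,0])).round(2),'w',round(s['grip_width'],1))
    if len(deg)==0:return
    b=a-np.radians(deg); T=np.c_[c[0]+r*np.cos(b)-p[0],c[1]+r*np.sin(b)-p[1],0*b+0*b]@M
    print(json.dumps([[[round(float(x),2) for x in q],0] for q in T]).replace(' ',''))
t: 15.25
position: [492.4, 253.5, 158.1]
tcp_rot: [3.139, -0.091, 0.001]
wrist_force: [-0.8, -2.9, 4.2]
grip_width: 23.3
t 15.25 phi 162.54 crank deg 70.5 r 60.33 z 158.1 Ftan -3.04 Frad -0.09 Fz 4.2 yaw -3.31 w 23.3
[[[2.55,-8.03,-0.01],0],[[5.74,-14.67,-0.02],0],[[9.72,-20.88,-0.02],0],[[14.43,-26.56,-0.03],0],[[19.79,-31.62,-0.03],0],[[25.73,-36.0,-0.03],0],[[32.16,-39.61,-0.03],0],[[38.98,-42.42,-0.03],0],[[46.09,-44.37,-0.03],0],[[53.38,-45.44,-0.03],0],[[60.76,-45.62,-0.02],0],[[68.1,-44.89,-0.02],0],[[75.29,-43.28,-0.01],0],[[82.24,-40.8,-0.0],0],[[88.83,-37.49,0.0],0],[[94.97,-33.4,0.01],0],[[100.56,-28.6,0.02],0],[[105.53,-23.15,0.03],0],[[109.8,-17.14,0.05],0],[[113.3,-10.65,0.06],0]]
```

Forces are small: 3 N tangential and about 0 N radial. I continue at 7° per row.

```bash
sed -i 's/0\*b+0\*b\]@M/0*b]@M\/10/' h.py
python3 -m pendant '[[[0.26,-0.8,0],0],[[0.57,-1.47,0],0],[[0.97,-2.09,0],0],[[1.44,-2.66,0],0],[[1.98,-3.16,0],0],[[2.57,-3.6,0],0],[[3.22,-3.96,0],0],[[3.9,-4.24,0],0],[[4.61,-4.44,0],0],[[5.34,-4.54,0],0],[[6.08,-4.56,0],0],[[6.81,-4.49,0],0],[[7.53,-4.33,0],0],[[8.22,-4.08,0],0],[[8.88,-3.75,0],0],[[9.5,-3.34,0],0],[[10.06,-2.86,0],0],[[10.55,-2.32,0],0],[[10.98,-1.71,0],0],[[11.33,-1.07,0],0]]'
python3 -c "
from h import *
circ(np.arange(7,141,7)+1)"
```

```text
t: 17.75
position: [604.5, 259.3, 158.0]
tcp_rot: [-3.14, 0.088, 0.004]
wrist_force: [-6.7, 0.4, 5.8]
grip_width: 23.3
t 17.75 phi 23.68 crank deg 209.3 r 59.61 z 158.0 Ftan -3.0 Frad -5.97 Fz 5.8 yaw -3.21 w 23.3
[[[0.4,0.74,-0.0],0],[[0.59,1.45,-0.0],0],[[0.7,2.18,-0.0],0],[[0.72,2.92,-0.0],0],[[0.65,3.65,-0.0],0],[[0.49,4.37,-0.0],0],[[0.24,5.07,-0.0],0],[[-0.09,5.73,-0.0],0],[[-0.5,6.34,0.0],0],[[-0.98,6.9,0.0],0],[[-1.52,7.4,0.0],0],[[-2.13,7.82,0.0],0],[[-2.77,8.18,0.01],0],[[-3.46,8.44,0.01],0],[[-4.18,8.63,0.01],0],[[-4.91,8.72,0.01],0],[[-5.64,8.73,0.01],0],[[-6.38,8.64,0.01],0],[[-7.09,8.47,0.02],0],[[-7.78,8.21,0.02],0]]
```

```bash
sed -i 's/c=(549.9,235.4),r=60.4/c=(549.5,235.3),r=60/' h.py; python3 -c "
from h import *
circ(np.arange(7,141,7)+1)"
```

```text
t 17.75 phi 23.61 crank deg 209.4 r 60.02 z 158.0 Ftan -3.0 Frad -5.97 Fz 5.8 yaw -3.21 w 23.3
[[[0.32,0.77,-0.0],0],[[0.52,1.48,-0.0],0],[[0.62,2.2,-0.0],0],[[0.64,2.94,-0.0],0],[[0.57,3.67,-0.0],0],[[0.41,4.38,-0.0],0],[[0.16,5.07,-0.0],0],[[-0.17,5.72,-0.0],0],[[-0.58,6.33,0.0],0],[[-1.05,6.89,0.0],0],[[-1.59,7.38,0.0],0],[[-2.19,7.81,0.0],0],[[-2.84,8.15,0.01],0],[[-3.52,8.42,0.01],0],[[-4.23,8.6,0.01],0],[[-4.96,8.69,0.01],0],[[-5.69,8.7,0.01],0],[[-6.42,8.61,0.01],0],[[-7.13,8.44,0.02],0],[[-7.81,8.18,0.02],0]]
```

```bash
python3 -m pendant '[[[0.32,0.77,0],0],[[0.52,1.48,0],0],[[0.62,2.2,0],0],[[0.64,2.94,0],0],[[0.57,3.67,0],0],[[0.41,4.38,0],0],[[0.16,5.07,0],0],[[-0.17,5.72,0],0],[[-0.58,6.33,0],0],[[-1.05,6.89,0],0],[[-1.59,7.38,0],0],[[-2.19,7.81,0],0],[[-2.84,8.15,0],0],[[-3.52,8.42,0],0],[[-4.23,8.6,0],0],[[-4.96,8.69,0],0],[[-5.69,8.7,0],0],[[-6.42,8.61,0],0],[[-7.13,8.44,0],0],[[-7.81,8.18,0],0]]'
python3 -c "
from h import *
circ(np.arange(7,141,7)+1)"
```

```text
t: 20.25
position: [521.4, 181.9, 158.1]
tcp_rot: [3.14, -0.088, -0.004]
wrist_force: [2.5, -1.1, 1.5]
grip_width: 23.4
t 20.25 phi -117.75 crank deg 350.8 r 60.33 z 158.1 Ftan -2.79 Frad -0.17 Fz 1.5 yaw -3.22 w 23.4
[[[-0.72,-0.43,0.0],0],[[-1.31,-0.86,0.0],0],[[-1.85,-1.36,0.0],0],[[-2.32,-1.92,0.01],0],[[-2.72,-2.54,0.01],0],[[-3.04,-3.2,0.01],0],[[-3.28,-3.89,0.01],0],[[-3.43,-4.61,0.01],0],[[-3.49,-5.33,0.01],0],[[-3.47,-6.07,0.01],0],[[-3.35,-6.79,0.01],0],[[-3.15,-7.49,0.01],0],[[-2.86,-8.17,0.0],0],[[-2.5,-8.8,0.0],0],[[-2.06,-9.39,0.0],0],[[-1.55,-9.91,0.0],0],[[-0.98,-10.38,-0.0],0],[[-0.36,-10.76,-0.0],0],[[0.31,-11.07,-0.0],0],[[1.01,-11.3,-0.01],0]]
```

```bash
python3 -m pendant '[[[-0.72,-0.43,0],0],[[-1.31,-0.86,0],0],[[-1.85,-1.36,0],0],[[-2.32,-1.92,0],0],[[-2.72,-2.54,0],0],[[-3.04,-3.2,0],0],[[-3.28,-3.89,0],0],[[-3.43,-4.61,0],0],[[-3.49,-5.33,0],0],[[-3.47,-6.07,0],0],[[-3.35,-6.79,0],0],[[-3.15,-7.49,0],0],[[-2.86,-8.17,0],0],[[-2.5,-8.8,0],0],[[-2.06,-9.39,0],0],[[-1.55,-9.91,0],0],[[-0.98,-10.38,0],0],[[-0.36,-10.76,0],0],[[0.31,-11.07,0],0],[[1.01,-11.3,0],0]]'
python3 -c "
from h import *
circ(np.r_[np.arange(7,86,6)+1,90,94,97])"
```

```text
t: 22.75
position: [537.6, 294.0, 158.0]
tcp_rot: [3.139, -0.088, -0.006]
wrist_force: [-2.0, -5.9, 5.4]
grip_width: 23.1
t 22.75 phi 101.49 crank deg 131.5 r 59.89 z 158.0 Ftan -3.11 Frad -5.4 Fz 5.4 yaw -3.22 w 23.1
[[[0.82,-0.17,-0.0],0],[[1.45,-0.21,-0.01],0],[[2.07,-0.18,-0.01],0],[[2.7,-0.09,-0.01],0],[[3.3,0.06,-0.01],0],[[3.89,0.28,-0.01],0],[[4.46,0.56,-0.02],0],[[4.99,0.89,-0.02],0],[[5.48,1.28,-0.02],0],[[5.93,1.72,-0.02],0],[[6.33,2.21,-0.02],0],[[6.68,2.73,-0.02],0],[[6.97,3.28,-0.02],0],[[7.2,3.87,-0.02],0],[[7.32,4.27,-0.02],0],[[7.42,4.68,-0.02],0],[[7.47,4.99,-0.02],0]]
```

```bash
python3 -m pendant '[[[0.82,-0.17,0],0],[[1.45,-0.21,0],0],[[2.07,-0.18,0],0],[[2.7,-0.09,0],0],[[3.3,0.06,0],0],[[3.89,0.28,0],0],[[4.46,0.56,0],0],[[4.99,0.89,0],0],[[5.48,1.28,0],0],[[5.93,1.72,0],0],[[6.33,2.21,0],0],[[6.68,2.73,0],0],[[6.97,3.28,0],0],[[7.2,3.87,0],0],[[7.32,4.27,0],0],[[7.42,4.68,0],0],[[7.47,4.99,0],0]]'
python3 -c "
from h import *
circ(np.arange(2,13,2)+1)"
```

```text
t: 24.88
position: [609.4, 240.4, 158.0]
tcp_rot: [3.14, -0.088, -0.006]
wrist_force: [-3.2, 2.6, 4.2]
grip_width: 23.4
t 24.88 phi 4.83 crank deg 228.2 r 60.09 z 158.0 Ftan -2.86 Frad -3.0 Fz 4.2 yaw -3.21 w 23.4
[[[0.03,0.31,0.0],0],[[0.04,0.52,0.0],0],[[0.05,0.73,0.0],0],[[0.05,0.94,0.0],0],[[0.04,1.15,0.0],0],[[0.03,1.36,0.0],0]]
```

I am at 10.27 rad with a free baseline of about 2.9 N. From here I feel forward in 13° steps (0.23 rad, so at most about 6 N can be added per step).

```bash
python3 -m pendant '[[[0.03,0.31,0],0],[[0.04,0.52,0],0],[[0.05,0.73,0],0],[[0.05,0.94,0],0],[[0.04,1.15,0],0],[[0.03,1.36,0],0]]'
python3 -c "
from h import *
circ(np.arange(2,13,2)+1)"
```

```text
t: 25.62
position: [609.0, 226.6, 158.1]
tcp_rot: [3.14, -0.088, -0.005]
wrist_force: [-1.0, 2.2, 3.3]
grip_width: 23.0
t 25.62 phi -8.27 crank deg 241.3 r 60.14 z 158.1 Ftan -2.05 Frad -1.33 Fz 3.3 yaw -3.21 w 23.0
[[[-0.05,0.31,0.0],0],[[-0.08,0.52,0.0],0],[[-0.12,0.72,0.0],0],[[-0.17,0.93,0.0],0],[[-0.23,1.13,0.0],0],[[-0.29,1.33,0.0],0]]
```

```bash
python3 -m pendant '[[[-0.05,0.31,0],0],[[-0.08,0.52,0],0],[[-0.12,0.72,0],0],[[-0.17,0.93,0],0],[[-0.23,1.13,0],0],[[-0.29,1.33,0],0]]'
python3 -c "
from h import *
circ(np.arange(2,13,2)+1)"
```

```text
t: 26.38
position: [605.5, 213.3, 158.1]
tcp_rot: [3.14, -0.088, -0.005]
wrist_force: [0.5, 1.5, 2.3]
grip_width: 23.2
t 26.38 phi -21.45 crank deg 254.5 r 60.19 z 158.1 Ftan -1.55 Frad -0.12 Fz 2.3 yaw -3.22 w 23.2
[[[-0.12,0.29,0.0],0],[[-0.2,0.48,0.0],0],[[-0.29,0.67,0.0],0],[[-0.38,0.86,0.0],0],[[-0.48,1.05,0.0],0],[[-0.59,1.23,0.0],0]]
```

```bash
python3 -m pendant '[[[-0.12,0.29,0],0],[[-0.2,0.48,0],0],[[-0.29,0.67,0],0],[[-0.38,0.86,0],0],[[-0.48,1.05,0],0],[[-0.59,1.23,0],0]]'
python3 -c "
from h import *
circ(np.arange(2,13,2)+1)"
```

```text
t: 27.12
position: [599.1, 201.1, 158.1]
tcp_rot: [3.14, -0.089, -0.004]
wrist_force: [2.6, 1.1, 1.7]
grip_width: 23.3
t 27.12 phi -34.64 crank deg 267.6 r 60.23 z 158.1 Ftan -2.35 Frad 1.55 Fz 1.7 yaw -3.23 w 23.3
[[[-0.19,0.25,0.0],0],[[-0.31,0.42,0.0],0],[[-0.44,0.59,0.0],0],[[-0.57,0.75,0.0],0],[[-0.71,0.91,0.0],0],[[-0.85,1.06,0.0],0]]
```

```bash
python3 -m pendant '[[[-0.19,0.25,0],0],[[-0.31,0.42,0],0],[[-0.44,0.59,0],0],[[-0.57,0.75,0],0],[[-0.71,0.91,0],0],[[-0.85,1.06,0],0]]'
python3 -c "
from h import *
circ(np.arange(2,13,2)+1)"
```

```text
t: 27.88
position: [589.9, 190.6, 158.2]
tcp_rot: [3.14, -0.089, -0.004]
wrist_force: [2.8, 0.4, 1.1]
grip_width: 23.3
t 27.88 phi -47.84 crank deg 280.8 r 60.26 z 158.2 Ftan -2.35 Frad 1.58 Fz 1.1 yaw -3.24 w 23.3
[[[-0.25,0.2,0.0],0],[[-0.4,0.34,0.0],0],[[-0.56,0.47,0.0],0],[[-0.73,0.6,0.0],0],[[-0.9,0.72,0.0],0],[[-1.08,0.83,0.0],0]]
```

```bash
python3 -m pendant '[[[-0.25,0.2,0],0],[[-0.4,0.34,0],0],[[-0.56,0.47,0],0],[[-0.73,0.6,0],0],[[-0.9,0.72,0],0],[[-1.08,0.83,0],0]]'
python3 -c "
from h import *
circ(np.arange(2,13,2)+1)"
```

```text
t: 28.62
position: [578.6, 182.6, 158.1]
tcp_rot: [3.139, -0.089, -0.004]
wrist_force: [4.0, -2.5, 1.7]
grip_width: 23.2
t 28.62 phi -61.06 crank deg 294.1 r 60.23 z 158.1 Ftan -2.26 Frad 4.08 Fz 1.7 yaw -3.25 w 23.2
[[[-0.28,0.14,0.0],0],[[-0.47,0.24,0.0],0],[[-0.66,0.33,0.0],0],[[-0.85,0.42,0.0],0],[[-1.04,0.5,0.0],0],[[-1.24,0.57,0.0],0]]
```

```bash
python3 -m pendant '[[[-0.28,0.14,0],0],[[-0.47,0.24,0],0],[[-0.66,0.33,0],0],[[-0.85,0.42,0],0],[[-1.04,0.5,0],0],[[-1.24,0.57,0],0]]'
python3 -c "
from h import *
circ(np.arange(2,13,2)+1)"
```

```text
t: 29.38
position: [565.7, 177.3, 158.1]
tcp_rot: [3.139, -0.089, -0.005]
wrist_force: [2.3, -3.7, 0.9]
grip_width: 23.4
t 29.38 phi -74.36 crank deg 307.4 r 60.22 z 158.1 Ftan -1.24 Frad 4.22 Fz 0.9 yaw -3.26 w 23.4
[[[-0.31,0.07,0.0],0],[[-0.51,0.13,0.0],0],[[-0.71,0.17,0.0],0],[[-0.92,0.21,0.0],0],[[-1.13,0.25,0.0],0],[[-1.33,0.27,0.0],0]]
```

```bash
python3 -m pendant '[[[-0.31,0.07,0],0],[[-0.51,0.13,0],0],[[-0.71,0.17,0],0],[[-0.92,0.21,0],0],[[-1.13,0.25,0],0],[[-1.33,0.27,0],0]]'
python3 -c "
from h import *
circ(np.arange(2,13,2)+1)"
```

```text
t: 30.12
position: [552.1, 175.1, 158.1]
tcp_rot: [3.138, -0.09, -0.005]
wrist_force: [2.2, -4.5, 2.2]
grip_width: 23.5
t 30.12 phi -87.57 crank deg 320.6 r 60.22 z 158.1 Ftan -2.0 Frad 4.62 Fz 2.2 yaw -3.27 w 23.5
[[[-0.32,0.0,0.0],0],[[-0.52,0.01,0.0],0],[[-0.73,0.01,0.0],0],[[-0.94,-0.0,0.0],0],[[-1.15,-0.02,0.0],0],[[-1.36,-0.04,0.0],0]]
```

11.88 rad, no seal contact yet.

```bash
python3 -m pendant '[[[-0.32,0,0],0],[[-0.52,0.01,0],0],[[-0.73,0.01,0],0],[[-0.94,0,0],0],[[-1.15,-0.02,0],0],[[-1.36,-0.04,0],0]]'
python3 -c "
from h import *
circ(np.arange(2,13,2)+1)"
```

```text
t: 30.88
position: [538.1, 176.2, 158.1]
tcp_rot: [3.138, -0.089, -0.006]
wrist_force: [2.0, -4.5, 2.9]
grip_width: 23.4
t 30.88 phi -100.92 crank deg 333.9 r 60.21 z 158.1 Ftan -2.81 Frad 4.01 Fz 2.9 yaw -3.27 w 23.4
[[[-0.31,-0.07,0.0],0],[[-0.51,-0.11,0.0],0],[[-0.72,-0.16,0.0],0],[[-0.92,-0.22,0.0],0],[[-1.12,-0.28,0.0],0],[[-1.31,-0.35,0.0],0]]
```

```bash
python3 -m pendant '[[[-0.2,-0.04,0],0],[[-0.41,-0.09,0],0],[[-0.61,-0.13,0],0],[[-0.82,-0.19,0],0]]'
python3 -c "
from h import *
circ(np.arange(2,9,2))"
```

```text
t: 31.38
position: [530.4, 178.2, 158.2]
tcp_rot: [3.138, -0.09, -0.005]
wrist_force: [4.6, -5.1, 1.3]
grip_width: 23.2
t 31.38 phi -108.49 crank deg 341.5 r 60.2 z 158.2 Ftan -5.98 Frad 3.33 Fz 1.3 yaw -3.29 w 23.2
[[[-0.2,-0.08,0.0],0],[[-0.39,-0.14,0.0],0],[[-0.59,-0.22,0.0],0],[[-0.79,-0.29,0.0],0]]
```

Seal touched, with about 3.7 N added. I advance a further 5° in small steps.

```bash
python3 -m pendant '[[[-0.15,-0.06,0],0],[[-0.3,-0.11,0],0],[[-0.37,-0.14,0],0],[[-0.37,-0.14,0],0]]'
python3 -c "
from h import *
circ(np.array([0,1,2,2]))"
```

```text
t: 31.88
position: [527.4, 179.3, 158.1]
tcp_rot: [3.138, -0.091, -0.003]
wrist_force: [3.8, -5.0, 0.5]
grip_width: 23.3
t 31.88 phi -111.58 crank deg 344.6 r 60.21 z 158.1 Ftan -5.35 Frad 3.28 Fz 0.5 yaw -3.32 w 23.3
[[[0.01,-0.02,-0.0],0],[[-0.09,-0.05,0.0],0],[[-0.19,-0.09,0.0],0],[[-0.19,-0.09,0.0],0]]
```

```bash
python3 -m pendant '[[[-0.14,-0.06,0],0],[[-0.28,-0.12,0],0]]'
python3 -c "
from h import *
circ([])"
```

```text
t: 32.12
position: [525.5, 180.1, 158.2]
tcp_rot: [3.137, -0.092, -0.001]
wrist_force: [7.5, -6.5, 0.4]
grip_width: 23.7
t 32.12 phi -113.46 crank deg 346.5 r 60.22 z 158.2 Ftan -9.48 Frad 2.95 Fz 0.4 yaw -3.37 w 23.7
```

The force added is 6–7 N at about 0.23 rad past touch, so I stop, release and rise clear.

```bash
python3 -m pendant '[[[0,0,0],0],[[0,0,0],0],[[0,0,0],0],[[0,0,0],0]]' 5
python3 -m pendant '[[[0,0,-1],0],[[0,0,-3],0],[[0,0,-6],0],[[0,0,-9],0],[[0,0.5,-12],0],[[-3,3,-15],0],[[-7,6,-17],0],[[-11,10,-18],0],[[-15,14,-18],0],[[-18,17,-18],0],[[-18,17,-18],0],[[-18,17,-18],0]]'
python3 - <<'E'
from h import *
s=manip.state();print(s['t'],s['position'],s['wrist_force'])
t=shot('top','t5.png');sd=shot('side','s5.png')
o=np.zeros((480,800,3),np.uint8)
o[:480,:400]=cv2.resize(t[215:335,120:220+0],(400,480),interpolation=cv2.INTER_CUBIC)
o[:480,:400]=cv2.resize(t[190:358,120:260],(400,480),interpolation=cv2.INTER_CUBIC)
o[:480,400:800]=cv2.resize(sd[270:438,220:360],(400,480),interpolation=cv2.INTER_CUBIC)
cv2.imwrite('pics/c8.png',np.clip(o[:,:,::-1]*1.4,0,255).astype(np.uint8))
E
```

```text
t: 32.62
position: [524.8, 180.4, 157.9]
tcp_rot: [3.137, -0.091, -0.003]
wrist_force: [-0.0, 0.1, -0.1]
grip_width: 50.4
t: 34.12
position: [336.0, 22.2, 339.4]
tcp_rot: [3.138, -0.091, -0.0]
wrist_force: [0.5, 1.1, 0.4]
grip_width: 50.0
34.125 [336.02079463  22.24296838 339.38434372] [0.53676947 1.11899562 0.39316833]
```

View pics/c8.png

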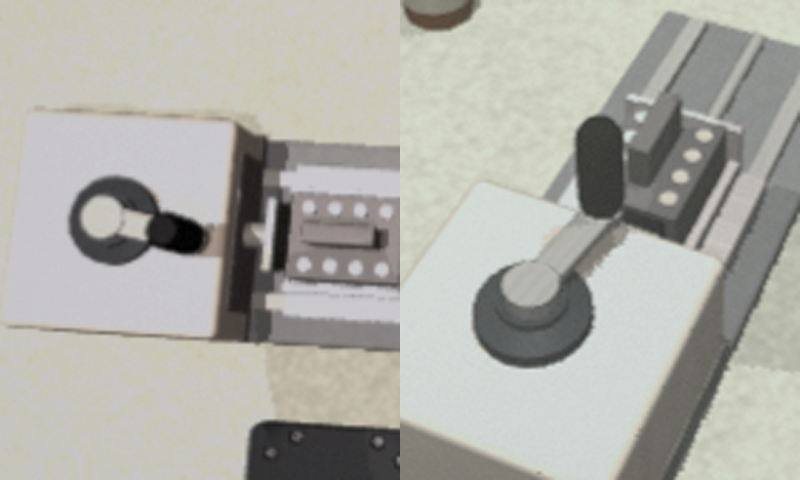

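Top crop: the cassette sits square in the carriage against the black seal (about (285,235)), the crank has stayed in place, and the gripper is clear. Handing in.

```bash
python3 - <<'E'
from h import *
a=cv2.imread('pics/top0.png').astype(int);b=cv2.imread('pics/t5.png').astype(int)
print('bystander region max/mean diff',abs(a-b)[135:195,200:405].max(),abs(a-b)[135:195,200:405].mean().round(2))
print(manip.close_job())
E
```

```text
bystander region max/mean diff 8 4.78
the job is handed in; nothing more can be done
None
```

The grey cassette is docked on the seal and the job is handed in, with the arm clear and about 34 s used of the 72 s limit.

- **Cassette:** I gripped it by its fin and set it down in the nest. It touched down at the expected height with only a few newtons, and the pictures showed it sitting square after release.
- **Winding:** I wound the crank clockwise without letting go, at about 6 s per turn and then slower near the end. Free turning took 1.2 to 3.1 N. The seal was touched at about 12.1 rad, within the expected 10.5 to 12.5.
- **Stop:** I stopped about 0.23–0.24 rad past touch. The angle gives about 6.2–6.5 N added, and the force reading about 7 N. The two differ slightly, but both are within or close to the 6–7 N target and well below crushing at 10 N.
- **After letting go:** The last pictures show the cassette still square against the seal. The bottle, beaker and tip box look unmoved: the before and after pictures of that area match to within 8 grey levels. I did not measure how far the crank sprang back.

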